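# Back the sampler carousel up one ratchet notch

## Task

The sampler carousel was clicked on one place too far and the black-capped vial has gone past the needle. With the fingertips, push the ball lever of the ratchet pawl towards the front of the sampler (away from the needle tower) until the pawl is lifted out of the teeth and stays thrown over, push one of the carousel's upright pegs to turn the carousel back (clockwise from above) by just one notch so that the black-capped vial stands under the needle again, then push the ball lever back so that the pawl drops fully home in its notch. Do not touch the vials, and leave the loose things around the sampler where they are.

Things in the scene. Friction and masses are not known exactly. Their poses are not given: they have to be found in the camera images.
- sampler: White hand-turned vial sampler, fixed; foot plate 287 x 280 mm, 18 mm high. Origin on the worktop in the carousel's axis, z up, -x its front (to the robot at yaw 0), -y its pawl side, +x its back: needle tower 142 mm high at x = 120 to 152 mm, its arm (z = 108 to 134 mm, 38 mm wide) reaches in to x = 30 mm. Positions and polar angles (anticlockwise from +x) below are in this frame.
- carousel (a joint): Turn of the grey carousel (212 mm across, deck top z = 26 mm), rad, anticlockwise from above positive = forward. Starts within 0.03 of 0; one notch = one vial place = 36 deg, so one notch back is -0.628. Stiff (0.06 N m), stays where left. The pawl drops fully home within about 0.05 of -0.628; turned farther back it lands on a tooth crest, less far on a ramp.
- pawl (a joint): Lift of the steel ratchet pawl, rad: 0 = home in a notch, 0.90 = thrown over on its stop; on a ramp or crest up to 0.25. Shaft along y at x = -40, z = 44 mm. Nose and ball lever are one piece: ball pushed to the front (-x) lifts the nose. The ball is heavy: beyond about 0.5 rad the pawl tips over by itself and stays; pushed back (+x) below 0.5 it falls home. Push needed: under 1.5 N.
- pawl_ball (a point): Centre of the red ball (19 mm across) on the pawl's lever, 52 mm from the shaft: at (-18, -134, 91) mm with the pawl home, (-63, -134, 90) mm thrown over. Only the thin lever, shaft (z up to 48 mm, y to -145 mm) and bearing block (z up to 54 mm, y = -112 to -125 mm) are below it; both x sides are free.
- pawl_nose (a point): Lower edge of the pawl's nose, at (-1.5, -99, 26) mm when home, between two of the ten steel ratchet teeth on the carousel's edge (radius 93 to 105 mm, crests z = 35 mm). With the nose home the carousel cannot be turned back; forcing it is a fault.
- peg_0 (a point): Upright black finger peg on the carousel, 9 to 12 mm thick; this point is on its axis at z = 56 mm, top z = 62 mm. Five such pegs, 83 mm from the axis and 72 deg apart, turn with it. peg_0 starts at the front (198 deg) and goes to 162 deg with one notch back. A fingertip at z = 40 to 50 mm beside it is clear of teeth and vials.
- peg_1 (a point): The same, starts at 270 degrees (beside the pawl).
- peg_2 (a point): The same, starts at 342 degrees.
- peg_3 (a point): The same, starts at 54 degrees.
- peg_4 (a point): The same, starts at 126 degrees (front left).
- needle_tip (a point): Tip of the fixed sampling needle, at (52, 0, 82) mm, above the vial ring.
- vial_black: Sample vial with a black cap and blue filling, 23 mm across, 49 mm high, standing loose in a cup 13 mm deep on the carousel, 52 mm from its axis; origin at the middle of its underside (z = 29 mm in the cup; vial tops z = 78 mm). Starts one place (36 degrees) past the needle, anticlockwise.
- vial_a: Sample vial with a white cap, same size, loose in the cup that starts at 0 degrees.
- vial_b: Sample vial with a white cap, same size, loose in the cup that starts at 72 degrees.
- vial_c: Sample vial with a white cap, same size, loose in the cup that starts at 324 degrees.
- timer: White digital timer, 64 x 62 x 16 mm, loose on the worktop, left of the sampler; origin under its middle. A bystander.
- bulb: Dark red rubber pipette bulb, 93 x 51 x 52 mm, lying loose left of the sampler; origin under its middle. A bystander.
- stopper: Black rubber stopper, 25 mm across, 22 mm high, loose, right of the sampler; origin under its middle. A bystander.
Things that resemble listed ones, but are neither listed nor needed, are in the scene too. Leave any green or yellow look-alike of the vial_black alone. Leave any green look-alike of the vial_c alone.

How it is judged (in metres and radians):
On the way, in this order (a step that is already met when the one before it is completed fails the run):
1. the pawl is lifted and thrown over (more than 0.7 rad) while the carousel still stands in its first notch (value of joint pawl above 0.7 rad and value of joint carousel between -0.15 and 0.2 rad), for 0.2 s.
2. with the pawl still lifted, the carousel has been turned back to the notch before (value of joint pawl above 0.5 rad and value of joint carousel between -0.85 and -0.42 rad), for 0.1 s.
At the end, for the whole second after the job is handed in: Pawl fully home (under 0.04 rad) one notch back from the start (carousel at -0.628 rad, -0.12/+0.14, still); black-capped vial within 10 mm of below the needle; all vials upright (0.15 rad) at the bottom of their cups; timer, bulb and stopper moved less than 15 mm (value of joint pawl below 0.04 rad and value of joint carousel between -0.748319 and -0.488319 rad and horizontal distance between vial_black and needle_tip below 0.01 m and velocity of joint carousel between -0.05 and 0.05 rad/s and z of each of vial_black, vial_a, vial_b, vial_c in the frame of sampler below 0.033 m and angle between each of vial_black, vial_a, vial_b, vial_c's own z axis and vertical below 0.15 rad and distance of each of timer, bulb, stopper from where it was at the start of the episode below 0.015 m); the robot touches nothing.
It fails at once if the robot touches a vial (more than 0.5 N) (contact force between any of the fingers, the arm and vial_black above 0.5 N or contact force between any of the fingers, the arm and vial_a above 0.5 N or contact force between any of the fingers, the arm and vial_b above 0.5 N or contact force between any of the fingers, the arm and vial_c above 0.5 N).
It fails at once if a vial is lifted more than 8 mm in its cup or tipped by more than 0.3 rad (z of any of vial_black, vial_a, vial_b, vial_c in the frame of sampler above 0.037 m or angle between any of vial_black, vial_a, vial_b, vial_c's own z axis and vertical above 0.3 rad).
It fails at once if the carousel is turned back by much more than one notch (past -1.0 rad) or clicked on forward (past 0.45 rad) (value of joint carousel below -1 rad or value of joint carousel above 0.45 rad).
It fails at once if the carousel is forced back against the engaged pawl (more than 25 N) (contact force between pawl and carousel above 25 N).
It fails at once if a bystander (timer, bulb, stopper) is pushed more than 15 mm or lifted (distance of any of timer, bulb, stopper from where it was at the start of the episode above 0.015 m).
It also fails if it takes over 56 s, if anything falls off the work surface, if the arm or the gripper's body presses on something with over 40 N, if the wrist force passes 120 N, or if a joint passes its speed limit or range.

## Robot

A 6-joint arm with a two-finger parallel gripper is mounted at the origin on a cart in front of the work surface, level with it; the furniture and walls round the work are solid. World frame = base frame: x ahead of the robot, y to its left, z up, the work surface at z = 0. Lengths are in m, angles in degrees, forces in N, time in s.
With the tool pointing down it reaches from about 0.225 to 0.875 m from the base axis. Payload 3.4 kg.
Tool frame: the origin (TCP) lies on the centre line of the jaws, within the pads' length; the fingertips stand manip.tips_ahead ahead of it and the grasp point (between the pads) lies 6 mm ahead of it (manip.tips_ahead is the distance from the TCP to the fingertips, in m); y points along the fingers, z is the direction in which the jaws open and shut, and the axes are right-handed (so a half turn about y gives the same grasp; the last joint's range is limited). The gripper opens to 85 mm and grips with 20 to 120 N. Pads are 22 mm wide; open, the fingers measure 114 mm over their backs; the gripper's body (76 mm by 85 mm) begins 54 mm behind the grasp point. The pads swing forward as they close: fully open they stand 13 mm farther back than shut.
Start: joints at [59.817, 15.808, 86.224, -0, 77.962, -6.933], TCP at [0.227, 0.528, 0.256] pointing down, gripper open.
Joint ranges: [-165.64, 165.64], [-43.16, 119.46], [12.63, 154.43], [-67.54, 247.53], [6.08, 155.33], [-154.97, 154.97]. Speed limits (degrees/s): [147.25, 147.25, 180, 180, 180, 180].

## Interface

Orientations are given as [roll, pitch, yaw] about the fixed x, y, z axes, in that order (R = Rz(yaw) Ry(pitch) Rx(roll)).
In Python, from bench import status, get_image, manip, silhouettes gives the robot as it stands.
- The arm moves only by the tool step_arm, never from a script. Its argument "motion" is a list of rows, each a list of 6 numbers: the shift along the tool's x, y, z normalised to -1 to 1, where 1 is 80 mm, then the turn, a rotation vector about the tool's x, y, z normalised to -1 to 1, where 1 is pi rad. A call has 1 to 20 rows; each row is the pose to reach, as a shift and turn from the pose commanded when the call began, along the tool's axes at that moment, turning the shorter way round; what a row does not reach only later rows make up. A row lasts 1/12 s, in which the tool goes at most 41.7 mm and 7.16 degrees, less where a joint would pass 70% of its speed; a pose out of reach is approached as far as the arm can. A call with a number of a shift or a turn outside -1 to 1 is refused whole. A call with a gripper value outside its range is refused whole. "claw" is the opening, from 0 (shut) to 1 (fully open), set as the call begins (left out, the last holds). The fingers move at their own pace and stop on an object; the grip force is fixed at half the most. Time passes only in rows, so rows that repeat a pose let the fingers close. It gives the time, the measured TCP pose, the force and the opening at its end, in the units of the state.
- status.sense(): the state, without advancing time (a new reading comes with each control period).
- get_image(name): name is "scene" or "top" or "wrist"; returns a dict with "image" (420x560x3 uint8, red, green, blue), "z_map" (420x560 float32, m along the optical axis (not along the pixel's ray), 0 where there is no reading), "mtx" (3x3 intrinsics, pixels), "dist_coeffs" ([k1, k2, p1, p2, k3] as OpenCV has them; the pictures are not rectified), "position" and "attitude" of the camera in the world; the wrist camera has in their place "mount" (4x4, takes a point from camera to tool coordinates, whose origin is the TCP and whose axes are the tool frame's). Camera axes: x right, y down, z forward; pixel columns grow to the right and rows downward; lengths in m; the calibration is good to about 2 mm. A picture is of the moment at which its call begins: read the wrist's pose just before it.
- manip.sign_off(): hands the job in, once; it reports no verdict.
Trained networks look in the newest picture that a camera, given by its name, has taken for a name from the list of things; names that differ only in an ending like _2 or _b are one class to them, and where a whole thing is asked for, a point or a joint stands for the part that bears it (a point fixed in the world has none). Each returns a list of dicts, best first, with "score" (0 to 1); they miss things now and then, are a little off and sometimes report something else, mostly with a low value. They report only what shows in the picture. A call takes as long as a camera call. They do not tell look-alikes from the thing itself.
- silhouettes(camera, name): "pixels" (420x560 bool, what is visible of it) and "centre" ([column, row] in pixels, amid what is visible of it).
The state is a dict: "clock": time; "joint_pos": joint angles; "qd": joint speeds; "joint_efforts": joint torques, N m; "ee_pos": TCP position; "orientation": TCP orientation; "contact_force": force on the tool from outside, world axes, zero at the start; "wrist_torque": the same for the moment, N m; "finger_gap": finger opening in m.
Only numpy, scipy, OpenCV 4.12 (cv2) and the standard library are available. Lean on these libraries where they do the work, as an engineer would, in place of code of your own. Each camera call takes 0.05 s, during which the arm holds its last target.

## Working session

There is one attempt and no reset: what is moved stays moved. The work goes in short steps, Python scripts to look and compute and a tool call to move; the robot and the scene stay as the last step left them, time stands still between calls to the robot, and variables do not carry over. Pictures are saved under pics/ and viewed, and the job is handed in when it is done.

Besides the shell and the picture viewer there is one more tool, called after "Request:" as name([rows], argument=value, ...), one row to a line, values as JSON. step_arm: Moves the arm, as the interface text tells. Scaled input: -1 to 1 covers 80 mm each way for a shift and pi rad each way for a turn. Its arguments: {"type":"object","properties":{"motion":{"type":"array"},"claw":{"type":"number"}},"required":["motion"]}

```bash
mkdir -p pics; ls
python3 - <<'E'
from bench import status,get_image,manip
import cv2,json
print(status.sense()); print(manip.tips_ahead)
for n in("scene","top","wrist"):
    d=get_image(n); cv2.imwrite(f"pics/{n}0.png",d["image"][:,:,::-1])
    print(n,d["mtx"].tolist(),d["dist_coeffs"],d.get("position"),d.get("attitude"),d.get("mount"))
E
```

```text
pics
{'clock': 0.0, 'joint_pos': array([ 5.98197378e+01,  1.58497310e+01,  8.62967247e+01,  8.59968353e-04,
        7.79630359e+01, -6.93360853e+00]), 'qd': array([ 0.079007  , -0.01317425, -0.05394088, -0.04062908, -0.07119132,
        0.04440568]), 'joint_efforts': array([ 1.45736249e-03, -4.16776192e+01, -2.45813906e+01,  1.95949224e-04,
        1.09094949e-02,  6.18075362e-06]), 'ee_pos': array([0.2267034 , 0.5278826 , 0.25540823]), 'orientation': array([-9.01085893e+01,  1.40522884e-02, -2.32468471e+01]), 'contact_force': array([-0.50525799,  0.43862038, -0.70723641]), 'wrist_torque': array([-0.01774293, -0.03229643, -0.00597094]), 'finger_gap': 0.08546536716429928}
0.025
scene [[419.7957619495794, 0.0, 277.43402958113984], [0.0, 419.7957619495794, 211.58010674508276], [0.0, 0.0, 1.0]] [-0.12407275  0.          0.          0.          0.        ] [-0.07208988 -0.32187734  0.50444903] [-119.44993486    1.37797034  -60.87804341] None
top [[398.0651773648135, 0.0, 277.1181226217104], [0.0, 398.0651773648135, 217.3938198745772], [0.0, 0.0, 1.0]] [-0.06882953  0.          0.          0.          0.        ] [0.47371981 0.06027804 1.00988648] [-174.79346461   -0.70533757  -89.8057117 ] None
wrist [[352.3205358462576, 0.0, 281.8668368936873], [0.0, 352.3205358462576, 206.77521792604853], [0.0, 0.0, 1.0]] [-0.03623659  0.          0.          0.          0.        ] None None [[ 8.15507427e-05  9.57032965e-01  2.89979132e-01 -7.29921493e-02]
 [-1.70531570e-03 -2.89978579e-01  9.57031617e-01 -1.17482984e-01]
 [ 9.99998543e-01 -5.72552606e-04  1.60839537e-03 -6.65417885e-04]
 [ 0.00000000e+00  0.00000000e+00  0.00000000e+00  1.00000000e+00]]
```

View pics/scene0.png

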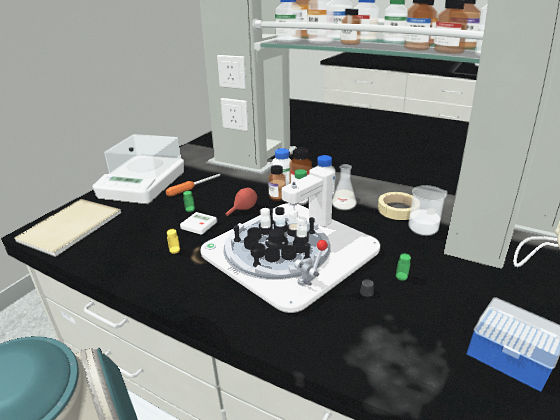

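View pics/top0.png

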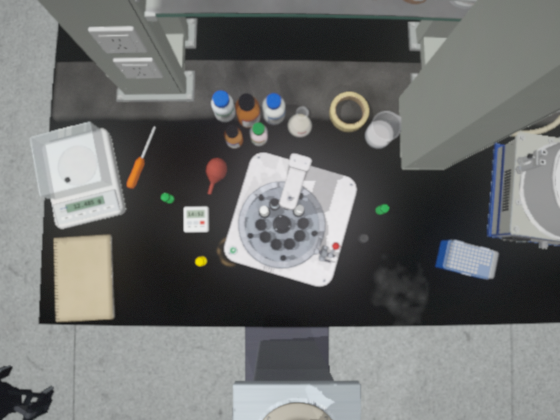

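View pics/wrist0.png

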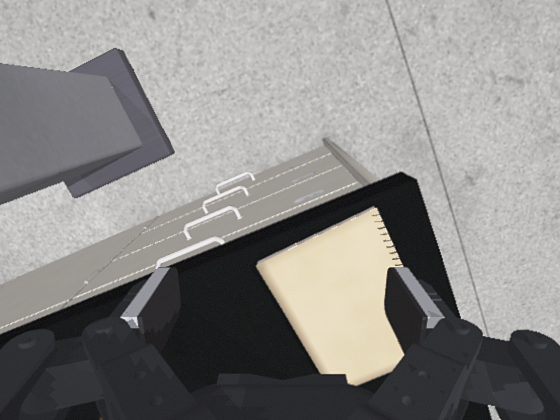

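```bash
cat > h.py <<'E'
import numpy as np,cv2
from scipy.spatial.transform import Rotation as Ro
from bench import status,get_image,manip,silhouettes
def Rm(rpy): return Ro.from_euler('xyz',rpy,degrees=True).as_matrix()
def pose(d,s=None):
    if d.get("position") is not None and 'mount' not in d:
        return Rm(d["attitude"]),np.array(d["position"])
    M=np.array(d["mount"]);R=Rm(s["orientation"])
    return R@M[:3,:3],R@M[:3,3]+s["ee_pos"]
def world(d,s=None):
    H,W=d["z_map"].shape
    u,v=np.meshgrid(np.arange(W),np.arange(H))
    n=cv2.undistortPoints(np.stack([u,v],-1).reshape(-1,1,2).astype(float),d["mtx"],np.array(d["dist_coeffs"])).reshape(H,W,2)
    z=d["z_map"]; P=np.dstack([n[...,0]*z,n[...,1]*z,z])
    R,t=pose(d,s); Wd=P@R.T+t; Wd[z==0]=np.nan
    return Wd
def proj(d,p,s=None):
    R,t=pose(d,s); c=(np.atleast_2d(p)-t)@R
    return cv2.projectPoints(c.reshape(-1,1,3),np.zeros(3),np.zeros(3),d["mtx"],np.array(d["dist_coeffs"]))[0].reshape(-1,2)
def take(n):
    s=status.sense(); d=get_image(n); return d,s
E
python3 - <<'E'
from h import *
for n in("scene","top"):
    d,s=take(n);W=world(d)
    im=d["image"].astype(int)
    red=(im[...,0]>150)&(im[...,1]<70)&(im[...,2]<70)
    k,l,st,c=cv2.connectedComponentsWithStats(red.astype(np.uint8))
    for i in range(1,k):
        if st[i,4]>8: print(n,"red",c[i],st[i,4],np.nanmedian(W[l==i],0))
    for nm in("pawl_ball","sampler","carousel","vial_black","peg_0","timer","bulb","stopper","vial_a","needle_tip"):
        try:
            for r in silhouettes(n,nm)[:5]:
                print(n,nm,round(r["score"],2),np.round(r["centre"]),r["pixels"].sum(),np.nanmedian(W[r["pixels"]],0).round(4))
        except Exception as e: print(nm,e)
    np.save(n+"_W.npy",W); cv2.imwrite(f"pics/{n}crop.png",cv2.resize(d["image"][:,:,::-1][140:300,200:390] if n=="top" else d["image"][:,:,::-1][140:310,190:390],None,fx=4,fy=3.5,interpolation=cv2.INTER_CUBIC))
E
```

```text
scene red [365.78571429  16.71428571] 14 [0.99786166 0.02640023 0.42591647]
scene red [456.375  25.125] 24 [ 0.91076487 -0.20158258  0.42596799]
scene red [322.16326531 245.87755102] 49 [ 0.48606433 -0.08886821  0.09421353]
scene pawl_ball 0.81 [316. 260.] 333 [ 0.4814 -0.0804  0.0511]
scene pawl_ball 0.39 [277. 214.] 178 [0.5884 0.052  0.0629]
scene sampler 0.68 [296. 254.] 12570 [ 0.5248 -0.0108  0.0264]
scene sampler 0.33 [366. 289.] 179 [ 0.5055 -0.1696  0.0172]
scene sampler 0.16 [269. 249.] 4303 [0.5198 0.0298 0.0311]
scene carousel 0.7 [272. 248.] 4070 [0.5184 0.0303 0.0309]
scene vial_black 0.72 [174. 242.] 248 [0.4492 0.2308 0.028 ]
scene vial_black 0.51 [279. 218.] 184 [0.5884 0.0525 0.0639]
scene vial_black 0.44 [188. 202.] 140 [0.6049 0.3183 0.0255]
scene vial_black 0.36 [316. 262.] 353 [ 0.4819 -0.0803  0.0514]
scene vial_black 0.28 [275. 246.] 4313 [0.5184 0.0299 0.0309]
scene peg_0 0.61 [269. 250.] 4227 [0.5195 0.0303 0.0309]
scene timer 0.61 [197. 224.] 503 [0.5512 0.2478 0.0167]
scene bulb 0.71 [242. 198.] 434 [0.6665 0.1953 0.0332]
scene stopper 0.59 [367. 287.] 180
[... 608 characters left out ...]
2 0.0161 0.0238]
top carousel 0.69 [281. 231.] 5104 [0.537  0.0439 0.0275]
top carousel 0.57 [291. 217.] 12462 [0.5584 0.016  0.0233]
top vial_black 0.58 [167. 199.] 98 [0.6095 0.319  0.0451]
top vial_black 0.49 [273. 203.] 76 [0.5924 0.0542 0.0772]
top peg_0 0.8 [281. 230.] 5011 [0.537  0.0438 0.0276]
top peg_0 0.42 [360. 238.] 51 [ 0.513  -0.1641  0.0222]
top timer 0.95 [199. 222.] 583 [0.5591 0.2512 0.0161]
top bulb 0.62 [216. 172.] 499 [0.6767 0.2036 0.0405]
top stopper 0.46 [361. 240.] 62 [ 0.513  -0.1636  0.0219]
top vial_a 0.65 [382. 209.] 100 [ 0.5834 -0.2082  0.042 ]
top needle_tip 0.43 [281. 230.] 4906 [0.5358 0.0435 0.0275]
top needle_tip 0.2 [198. 219.] 613 [0.5593 0.252  0.0161]
```

View pics/topcrop.png

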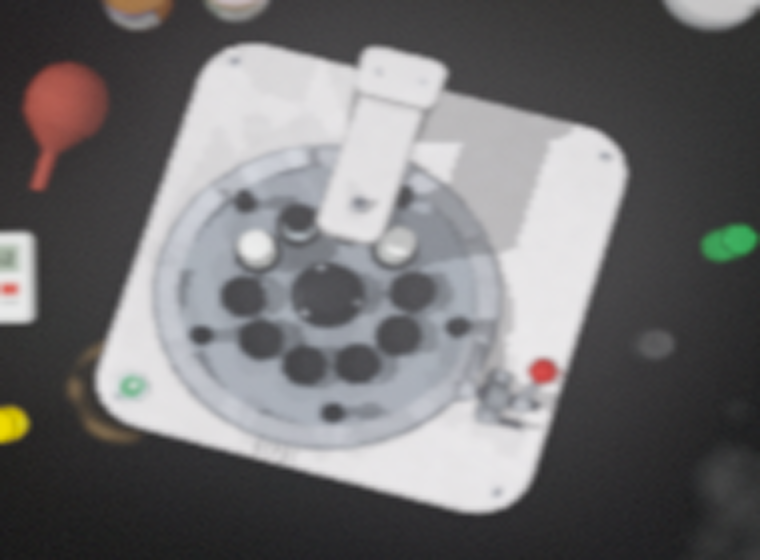

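View pics/scenecrop.png

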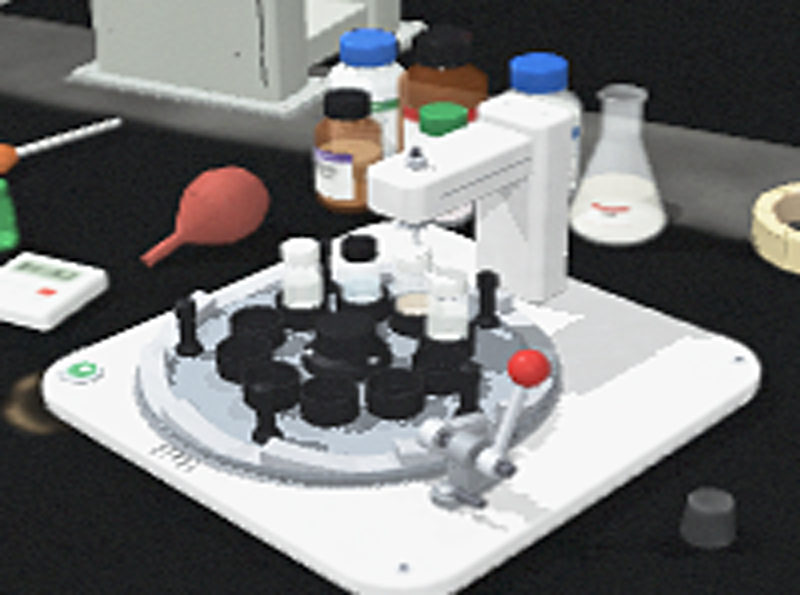

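Run:
```python
from h import *
d,s=take("top");W=np.load("top_W.npy")
im=d["image"].astype(int)
S=[r for r in silhouettes("top","sampler")][0]["pixels"]
box=np.zeros_like(S);box[140:300,200:390]=1
pl=(W[...,2]>0.010)&(W[...,2]<0.021)&box&(im.min(2)>150)
k,l,st,c=cv2.connectedComponentsWithStats(pl.astype(np.uint8));i=1+np.argmax(st[1:,4])
P=W[l==i][:,:2]
print("rect",cv2.minAreaRect((P*1000).astype(np.float32)))
# tower/arm: high points
t=(W[...,2]>0.1)&(W[...,2]<0.16)&box
P=W[t];print(t.sum(),P.mean(0),P.min(0),P.max(0),cv2.minAreaRect((P[:,:2]*1000).astype(np.float32)))
# whole sampler hull
hp=(W[...,2]>0.012)&(W[...,2]<0.03)&box
k,l,st,c=cv2.connectedComponentsWithStats(hp.astype(np.uint8));i=1+np.argmax(st[1:,4])
P=W[l==i];print("rect all",cv2.minAreaRect((P[:,:2]*1000).astype(np.float32)),np.nanmedian(P[:,2]))
# carousel deck: grey
dk=(W[...,2]>0.0215)&(W[...,2]<0.034)&box
k,l,st,c=cv2.connectedComponentsWithStats(dk.astype(np.uint8));i=1+np.argmax(st[1:,4])
P=W[l==i][:,:2];print("deck",cv2.minEnclosingCircle((P*1000).astype(np.float32)),st[i])
```

```text
rect ((562.8316650390625, 14.629104614257812), (278.2628173828125, 287.5696105957031), 73.91209411621094)
1015 [0.63513311 0.0100108  0.13570015] [ 0.48924772 -0.09004856  0.10012888] [0.69831961 0.04351738 0.14711306] ((583.4946899414062, -7.876564025878906), (229.72840881347656, 97.23870086669922), 18.637447357177734)
rect all ((563.0633544921875, 14.562286376953125), (278.27490234375, 288.0412292480469), 73.90862274169922) 0.019896321585425425
deck ((548.3411865234375, 34.889122009277344), 110.92089080810547) [ 239  181   88   87 4287]
```

Request:
step_arm([
  [0.33,-0.1,-0.23,0,0,0],
  [0.65,-0.15,-0.46,0,0,0],
  [0.96,-0.15,-0.69,0,0,0],
], claw=0)

```text
clock: 1.6
ee_pos: [0.2764, 0.447, 0.2691]
orientation: [-89.9, -0.0, -23.2]
contact_force: [1.0, 0.3, -0.6]
finger_gap: 0.0515
```

Request:
step_arm([
  [0.33,-0.1,-0.23,0,0,0],
  [0.65,-0.15,-0.46,0,0,0],
  [0.96,-0.15,-0.69,0,0,0],
])

```text
clock: 1.85
ee_pos: [0.3255, 0.3653, 0.2814]
orientation: [-89.9, -0.1, -23.2]
contact_force: [1.3, -0.5, 0.5]
finger_gap: 0.0121
```

Request:
step_arm([
  [0.33,-0.1,-0.23,0,0,0],
  [0.65,-0.15,-0.46,0,0,0],
  [0.96,-0.15,-0.69,0,0,0],
])

```text
clock: 2.1
ee_pos: [0.3744, 0.2841, 0.2935]
orientation: [-89.9, -0.1, -23.2]
contact_force: [1.3, 0.9, 0.6]
finger_gap: 0.0002
```

Request:
step_arm([
  [0.33,-0.1,-0.23,0,0,0],
  [0.65,-0.15,-0.46,0,0,0],
  [0.96,-0.15,-0.69,0,0,0],
])

```text
clock: 2.35
ee_pos: [0.4232, 0.2029, 0.3055]
orientation: [-89.9, -0.1, -23.3]
contact_force: [-0.2, 0.7, 0.1]
finger_gap: 0.0001
```

Request:
step_arm([
  [0.33,-0.1,-0.23,0,0,0],
  [0.65,-0.15,-0.46,0,0,0],
  [0.96,-0.15,-0.69,0,0,0],
])

```text
clock: 2.6
ee_pos: [0.472, 0.1217, 0.3175]
orientation: [-89.9, -0.1, -23.3]
contact_force: [0.0, 0.1, -1.2]
finger_gap: -0.0
```

Request:
step_arm([
  [0.33,-0.1,-0.23,0,-0.02,0],
  [0.65,-0.15,-0.46,0,-0.04,0],
  [0.96,-0.15,-0.69,0,-0.04,0],
  [0.96,-0.15,-0.69,0,-0.04,0],
])

```text
clock: 2.93
ee_pos: [0.5227, 0.0374, 0.3282]
orientation: [-90.2, -0.2, -16.3]
contact_force: [-0.2, -0.5, -0.0]
finger_gap: -0.0
```

Run:
```python
from h import *
d,s=take("wrist");W=world(d,s);print(s["ee_pos"],s["orientation"])
cv2.imwrite("pics/w1.png",d["image"][:,:,::-1])
np.savez("w1.npz",W=W,image=d["image"])
```

```text
[0.52269904 0.03739502 0.32817115] [-90.1525433   -0.19673349 -16.32448327]
```

View pics/w1.png

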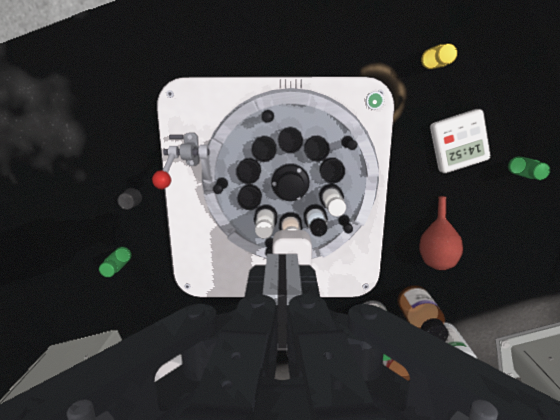

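```bash
cat > fit.py <<'E'
from h import *
from scipy.optimize import least_squares
def blobs(W,im,box):
    m=(W[...,2]>0.05)&(W[...,2]<0.068)&(im.max(2)<90)&box
    k,l,st,c=cv2.connectedComponentsWithStats(m.astype(np.uint8))
    return [(c[i],st[i,4],W[l==i]) for i in range(1,k) if st[i,4]>=4]
def ball(W,im,box):
    im=im.astype(int); m=(im[...,0]>120)&(im[...,1]<60)&(im[...,2]<60)&box&(W[...,2]>0.07)&(W[...,2]<0.11)
    P=W[m]
    f=lambda p:np.linalg.norm(P-p,axis=1)-0.0095
    r=least_squares(f,P.mean(0)-[0,0,.006],loss='soft_l1',f_scale=0.001)
    return m.sum(),r.x,np.sqrt((f(r.x)**2).mean()),P
E
python3 - <<'E'
from fit import *
z=np.load("w1.npz");W=z["W"];im=z["image"]
box=np.zeros(W.shape[:2],bool);box[75:300,150:400]=1
n,b,e,P=ball(W,im,box);print("ball",n,b,e)
for c,a,p in blobs(W,im,box): print(c.round(1),a,np.median(p,0).round(4),p[:,2].max().round(4))
pl=(W[...,2]>0.013)&(W[...,2]<0.022)&box&(im.min(2)>100)
pl[240:,235:335]=0
print("plate z",np.median(W[pl][:,2]),cv2.minAreaRect((W[pl][:,:2]*1000).astype(np.float32)))
dk=(W[...,2]>0.0225)&(W[...,2]<0.04)&box
cv2.imwrite("pics/w1c.png",cv2.resize(im[75:265,150:400,::-1],None,fx=3.15,fy=3.15,interpolation=cv2.INTER_CUBIC))
cv2.imwrite("pics/dk.png",(dk*255).astype(np.uint8))
E
```

```text
ball 191 [ 0.49264601 -0.08413432  0.09079383] 0.0005433072150542586
[266.1 116.7] 84 [0.4647 0.036  0.0602] 0.0625
[351.2 144.1] 92 [0.5181 0.1163 0.0603] 0.0627
[289.9 186.4] 542 [0.5467 0.039  0.0525] 0.0548
[217.4 188.1] 87 [ 0.5241 -0.0397  0.0601] 0.0629
[255.3 220. ] 7 [ 0.5731 -0.0106  0.0568] 0.0645
[307.2 224. ] 5 [0.5921 0.0465 0.0626] 0.0647
[347.4 227.3] 84 [0.6105 0.0903 0.0604] 0.0632
[268.5 249.5] 39 [ 0.6124 -0.0063  0.0598] 0.062
plate z 0.01795363435679509 ((563.5089111328125, 16.289276123046875), (280.26556396484375, 286.7669982910156), 73.63809967041016)
```

View pics/w1c.png

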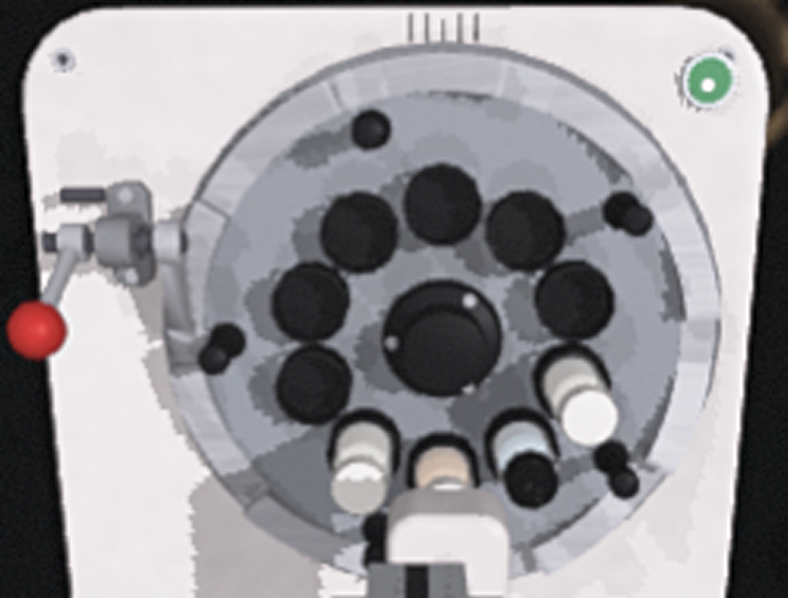

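Run:
```python
from fit import *
pg=np.array([[.4647,.036],[.5241,-.0397],[.6124,-.0063],[.6105,.0903],[.5181,.1163]]) # 0..4
ba=np.array([.49265,-.08413])
an=np.radians([198,270,342,54,126])
def f(p):
    x,y,yaw,q=p
    m=np.c_[np.cos(an+yaw+q),np.sin(an+yaw+q)]*.083+[x,y]
    R=np.array([[np.cos(yaw),-np.sin(yaw)],[np.sin(yaw),np.cos(yaw)]])
    return np.r_[(pg-m).ravel(),R@[-.018,-.134]+[x,y]-ba,(yaw+np.radians(16.3))*.1]
r=least_squares(f,[.54,.04,-.28,0]);print(r.x,np.degrees(r.x[2]),(r.fun*1000).round(1))
```

```text
[ 0.54609379  0.03939541 -0.27824049  0.00112237] -15.942005950313874 [ 1.5 -0.3  0.7  0.7 -2.6  0.6 -0.9 -0.3  0.6 -1.  -0.7 -0.4  0.6]
```

Run:
```python
from fit import *
z=np.load("w1.npz");W=z["W"];im=z["image"]
R=Rm([-90.15,-.2,-16.32]);t=np.array([.5227,.0374,.32817])
L=(W-t)@R
for r in range(244,300,4): print(r,[tuple((L[r,c]*1000).round(0)) for c in (255,265,270,280,290,300)])
m=(np.linalg.norm(L,axis=2)<.06); P=L[m]; print(m.sum(),P.max(0),P.min(0))
for lo in range(-20,40,5):
    q=P[(P[:,1]>lo/1000)&(P[:,1]<(lo+5)/1000)]
    if len(q):print(lo,(q.min(0)*1000).round(),(q.max(0)*1000).round())
```

```text
244 [(np.float64(104.0), np.float64(301.0), np.float64(-35.0)), (np.float64(102.0), np.float64(298.0), np.float64(-22.0)), (np.float64(97.0), np.float64(286.0), np.float64(-15.0)), (np.float64(59.0), np.float64(195.0), np.float64(-2.0)), (np.float64(59.0), np.float64(195.0), np.float64(8.0)), (np.float64(59.0), np.float64(194.0), np.float64(17.0))]
248 [(np.float64(110.0), np.float64(302.0), np.float64(-35.0)), (np.float64(98.0), np.float64(276.0), np.float64(-21.0)), (np.float64(96.0), np.float64(269.0), np.float64(-14.0)), (np.float64(63.0), np.float64(195.0), np.float64(-2.0)), (np.float64(63.0), np.float64(195.0), np.float64(8.0)), (np.float64(63.0), np.float64(195.0), np.float64(17.0))]
252 [(np.float64(114.0), np.float64(300.0), np.float64(-35.0)), (np.float64(100.0), np.float64(268.0), np.float64(-20.0)), (np.float64(100.0), np.float64(268.0), np.float64(-14.0)), (np.float64(67.0), np.float64(195.0), np.float64(-2.0)), (np.float64(67.0), np.float64(194.0), np.float64(8.0)), (np.float64(67.0), np.float64(195.0), np.float64(17.0))]
256 [(np.float64(125.0), np.float64(311.0), np.
[... 3442 characters left out ...]
np.float64(-9.0)), (np.float64(-11.0), np.float64(-15.0), np.float64(-6.0)), (np.float64(-9.0), np.float64(-12.0), np.float64(-5.0)), (np.float64(-10.0), np.float64(-13.0), np.float64(-1.0)), (np.float64(-10.0), np.float64(-13.0), np.float64(2.0)), (np.float64(-11.0), np.float64(-15.0), np.float64(5.0))]
27540 [0.01317249 0.02228074 0.04394686] [-0.01788203 -0.0591266  -0.04467404]
-20 [-14. -20. -28.] [  4. -15.  28.]
-15 [-12. -15. -17.] [ 12. -10.  15.]
-10 [-12. -10. -14.] [-6. -5. 13.]
-5 [-11.  -5. -14.] [-5. -0. 13.]
0 [-11.   0. -14.] [-5.  5. 13.]
5 [-11.   5. -14.] [-5. 10. 13.]
10 [-11.  10. -14.] [-5. 15. 13.]
15 [-11.  15. -13.] [-6. 20. 12.]
20 [-11.  20.  -7.] [-10.  22.   6.]
```

```bash
cat > go.py <<'E'
from h import *
import sys
O=np.array([.5461,.0394,0]);RS=Rm([0,0,-15.95])
s=status.sense(); p=RS.T@(s["ee_pos"]-O)
print("S-frame TCP mm",(p*1000).round(1),s["orientation"].round(2),s["contact_force"].round(2),s["clock"])
R=Rm(s["orientation"])
q=p
for a in sys.argv[1:]:
    t=np.array(eval(a))/1000; w=R.T@(RS@(t-q)); print(a,(w/.08).round(3)); q=t
E
python3 go.py "(18,-134,180)" "(18,-134,105)" "(-37,-134,105)" "(-15,-134,105)" "(-15,-134,140)"
```

```text
S-frame TCP mm [-24.3  -6.5 328. ] [-9.003e+01 -1.000e-02 -1.628e+01] [-1.56  0.12 -0.26] 2.9833
(18,-134,180) [ 0.538  1.85  -1.59 ]
(18,-134,105) [-0.     0.937  0.   ]
(-37,-134,105) [-0.687 -0.    -0.004]
(-15,-134,105) [0.275 0.    0.002]
(-15,-134,140) [ 0.    -0.437 -0.   ]
```

Request:
step_arm([
  [0.2,0.2,-0.4,0,0,0],
  [0.27,0.5,-0.8,0,0,0],
  [0.27,0.92,-0.8,0,0,0],
])

```text
clock: 3.23
ee_pos: [0.5239, -0.0293, 0.2561]
orientation: [-90.2, -0.4, -16.2]
contact_force: [0.6, -1.1, -1.6]
finger_gap: 0.0
```

Request:
step_arm([
  [0.2,0.3,-0.4,0,0,0],
  [0.27,0.6,-0.8,0,0,0],
  [0.27,0.92,-0.8,0,0,0],
  [0.27,0.92,-0.8,0,0,0],
  [0.27,0.92,-0.8,0,0,0],
])

```text
clock: 3.65
ee_pos: [0.5246, -0.0916, 0.1803]
orientation: [-89.9, 0.2, -16.1]
contact_force: [-0.5, -0.9, 1.8]
finger_gap: -0.0
```

```bash
python3 go.py "(18,-134,105)" "(-37,-134,105)"
python3 - <<'E'
from fit import *
d,s=take("wrist")
cv2.imwrite("pics/w2.png",d["image"][:,:,::-1])
E
```

```text
S-frame TCP mm [  15.3 -131.9  180.3] [-89.93   0.22 -16.06] [-0.46 -0.85  1.8 ] 3.65
(18,-134,105) [ 0.037  0.941 -0.027]
(-37,-134,105) [-0.687  0.003 -0.001]
```

View pics/w2.png

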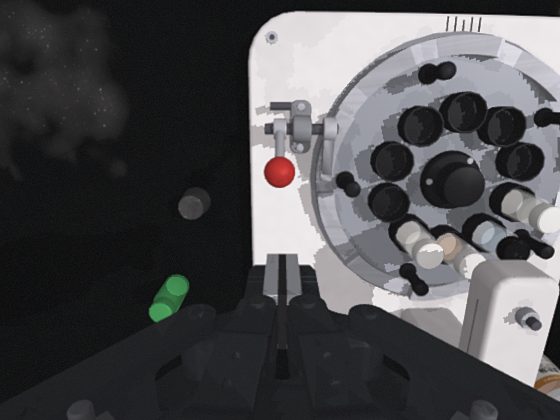

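Request:
step_arm([
  [0.05,0.4,-0.03,0,0,0],
  [0.05,0.8,-0.03,0,0,0],
  [0.05,0.94,-0.03,0,0,0],
  [0.05,0.94,-0.03,0,0,0],
  [0.05,0.94,-0.03,0,0,0],
])

```text
clock: 4.12
ee_pos: [0.5301, -0.0953, 0.1074]
orientation: [-90.0, -0.1, -16.0]
contact_force: [-0.4, 0.0, 1.2]
finger_gap: -0.0
```

```bash
python3 go.py "(-37,-134,105)"
python3 - <<'E'
from fit import *
d,s=take("wrist")
cv2.imwrite("pics/w3.png",d["image"][:,:,::-1])
E
```

```text
S-frame TCP mm [  21.7 -134.   107.4] [-89.98  -0.13 -15.96] [-0.4   0.02  1.21] 4.1167
(-37,-134,105) [-0.733  0.028 -0.001]
```

View pics/w3.png

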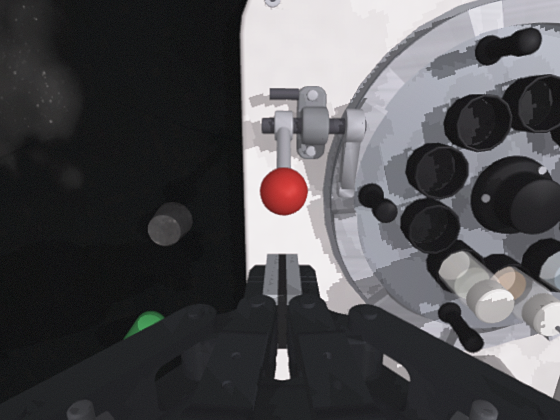

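Request:
step_arm([
  [-0.1,0.03,0,0,0,0],
  [-0.2,0.03,0,0,0,0],
  [-0.3,0.03,0,0,0,0],
  [-0.4,0.03,0,0,0,0],
  [-0.5,0.03,0,0,0,0],
  [-0.6,0.03,0,0,0,0],
  [-0.67,0.03,0,0,0,0],
  [-0.73,0.03,0,0,0,0],
  [-0.73,0.03,0,0,0,0],
  [-0.73,0.03,0,0,0,0],
])

```text
clock: 5.0
ee_pos: [0.4725, -0.08, 0.1034]
orientation: [-90.0, 0.0, -16.1]
contact_force: [-0.1, 0.0, 0.3]
finger_gap: 0.0
```

Request:
step_arm([
  [0.15,0,0,0,0,0],
  [0.3,0,0,0,0,0],
  [0.3,0,0,0,0,0],
  [0.3,0,0,0,0,0],
])

```text
clock: 5.33
ee_pos: [0.4975, -0.0873, 0.1034]
orientation: [-90.0, -0.0, -16.1]
contact_force: [0.1, -0.6, 0.7]
finger_gap: 0.0002
```

```bash
python3 - <<'E'
from fit import *
d,s=take("wrist");W=world(d,s)
n,b,e,P=ball(W,d["image"],np.ones(W.shape[:2],bool))
O=np.array([.5461,.0394,0]);RS=Rm([0,0,-15.95]);print(n,RS.T@(b-O),e)
cv2.imwrite("pics/w4.png",d["image"][:,:,::-1])
E
python3 go.py "(-15,-134,145)" "(-20,-60,145)" "(-79,-53,145)" "(-79,-53,68)" "(-79,1,68)"
```

```text
1566 [-0.06260692 -0.13385243  0.09031899] 0.0004553370352035261
S-frame TCP mm [ -13.  -135.1  103.2] [-8.999e+01  3.000e-02 -1.605e+01] [-0.32  0.19  0.16] 5.3833
(-15,-134,145) [-0.026 -0.523  0.014]
(-20,-60,145) [-0.064  0.     0.925]
(-79,-53,145) [-0.738  0.     0.086]
(-79,-53,68) [ 0.001  0.962 -0.   ]
(-79,1,68) [-0.001  0.     0.675]
```

View pics/w4.png

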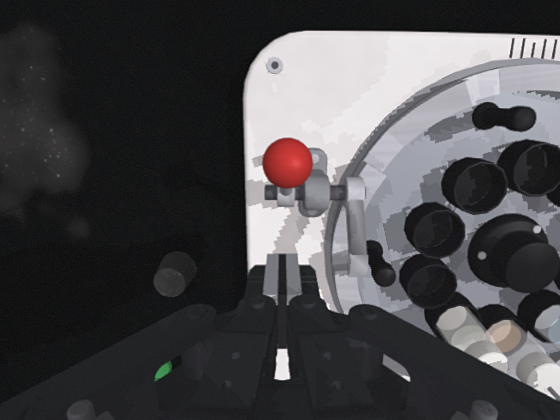

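The ball, at pixel (288,163), now sits at (-63,-134,90) mm, so the pawl is thrown over. Next is the peg.

Request:
step_arm([
  [0,-0.3,0,0,0,0],
  [0,-0.52,0.0,0,0,0],
  [-0.03,-0.52,0.5,0,0,0],
  [-0.1,-0.52,0.93,0,0,0],
  [-0.5,-0.52,0.98,0,0,0],
  [-0.83,-0.52,1.0,0,0,0],
  [-0.83,-0.52,1.0,0,0,0],
  [-0.83,-0.52,1.0,0,0,0],
])

```text
clock: 6.05
ee_pos: [0.4525, 0.0093, 0.145]
orientation: [-90.0, 0.1, -16.0]
contact_force: [0.5, -0.8, 0.2]
finger_gap: 0.0002
```

```bash
python3 go.py "(-79,-53,68)" "(-79,1,68)"
python3 - <<'E'
from fit import *
d,s=take("wrist")
cv2.imwrite("pics/w5.png",d["image"][:,:,::-1])
W=world(d,s);O=np.array([.5461,.0394,0]);RS=Rm([0,0,-15.95])
for c,a,p in blobs(W,d["image"],np.ones(W.shape[:2],bool)):
  if a>20: print(c.round(),a,((np.median(p,0)-O)@RS*1000).round(1))
E
```

```text
S-frame TCP mm [-81.7 -54.7 145. ] [-9.001e+01  7.000e-02 -1.597e+01] [ 0.51 -0.81  0.19] 6.05
(-79,-53,68) [0.035 0.962 0.021]
(-79,1,68) [-0.    -0.     0.675]
[329. 229.] 308 [-79.3 -26.4  60.3]
[468. 272.] 332 [-49.5  65.   60. ]
[163. 274.] 55 [ -48.9 -130.8   60.2]
[197. 280.] 27 [ -39.7 -111.6   51.4]
```

View pics/w5.png

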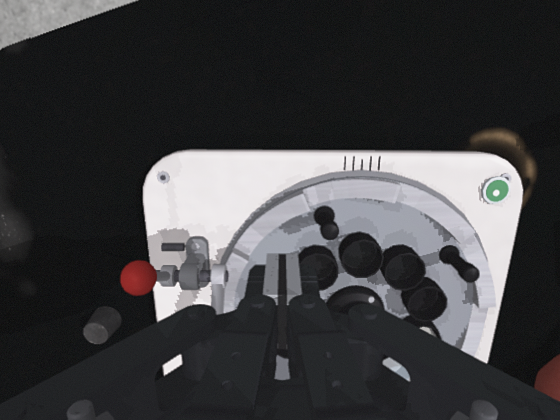

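Request:
step_arm([
  [0.01,0.4,0,0,0,0],
  [0.01,0.8,0.0,0,0,0],
  [0.01,0.96,0,0,0,0],
  [0.01,0.96,0,0,0,0],
])

```text
clock: 6.43
ee_pos: [0.4538, 0.0079, 0.0656]
orientation: [-90.0, 0.3, -16.1]
contact_force: [-0.5, 0.3, 0.3]
finger_gap: 0.0001
```

```bash
python3 go.py "(-80,0,68)" "(-80,6.5,68)"
```

```text
S-frame TCP mm [-80.1 -55.6  65.6] [-90.05   0.32 -16.1 ] [-0.53  0.29  0.31] 6.4333
(-80,0,68) [-0.001 -0.031  0.695]
(-80,6.5,68) [-0.    -0.     0.081]
```

Push slowly to y≈0, then look.

Request:
step_arm([
  [0,-0.02,0.1,0,0,0],
  [0,-0.02,0.16,0,0,0],
  [0,-0.02,0.22,0,0,0],
  [0,-0.02,0.27,0,0,0],
  [0,-0.02,0.32,0,0,0],
  [0,-0.02,0.37,0,0,0],
  [0,-0.02,0.42,0,0,0],
  [0,-0.02,0.47,0,0,0],
  [0,-0.02,0.52,0,0,0],
  [0,-0.02,0.57,0,0,0],
  [0,-0.02,0.62,0,0,0],
  [0,-0.02,0.66,0,0,0],
  [0,-0.02,0.695,0,0,0],
  [0,-0.02,0.695,0,0,0],
  [0,-0.02,0.695,0,0,0],
])

```text
clock: 7.68
ee_pos: [0.4703, 0.062, 0.0698]
orientation: [-90.0, 0.0, -16.0]
contact_force: [-0.7, -1.0, 0.4]
finger_gap: 0.0001
```

```bash
cat > car.py <<'E'
from fit import *
import sys
O=np.array([.5461,.0394,0]);RS=Rm([0,0,-15.95])
for cam in ("wrist","top","scene"):
  d,s=take(cam);W=world(d,s)
  cv2.imwrite("pics/%s_%s.png"%(cam,sys.argv[1]),d["image"][:,:,::-1])
  B=[]
  for c,a,p in blobs(W,d["image"],np.ones(W.shape[:2],bool)):
    q=(np.median(p,0)-O)@RS*1000
    if 75<np.hypot(*q[:2])<91 and a>(30 if cam=="wrist" else 3):
        an=np.degrees(np.arctan2(q[1],q[0])); k=(an-198+36)/72; print(cam,c.round(),a,q.round(1),"ang",an.round(1),"offset from -1 notch rad",np.radians((k-round(k))*72).round(3))
  try:
    n,b,e,P=ball(W,d["image"],np.linalg.norm((W-O)[...,:2],axis=2)<.2); print("ball",n,((b-O)@RS*1000).round(1),e)
  except Exception as ex: print("ball",ex)
E
python3 car.py a; python3 go.py
```

```text
wrist [282. 264.] 144 [-89.5   0.4  59.6] ang 179.7 offset from -1 notch rad 0.309
wrist [256. 275.] 299 [-85.5  -9.9  60.8] ang -173.4 offset from -1 notch rad 0.429
wrist [324. 281.] 1047 [-82.6  17.8  60.2] ang 167.9 offset from -1 notch rad 0.102
ball Initial guess is outside of provided bounds
top [249. 216.] 9 [-4.8 78.6 62.6] ang 93.5 offset from -1 notch rad 0.061
ball Initial guess is outside of provided bounds
scene [317. 232.] 32 [ 51.  -66.3  58.6] ang -52.4 offset from -1 notch rad 0.027
scene [237. 243.] 18 [-83.7  20.2  59.2] ang 166.4 offset from -1 notch rad 0.077
scene [250. 248.] 50 [-80.5 -12.7  60.4] ang -171.0 offset from -1 notch rad 0.471
scene [286. 254.] 45 [-45.9 -73.1  59.8] ang -122.1 offset from -1 notch rad 0.067
ball 59 [ -62.5 -133.9   91.6] 0.000814202447591659
S-frame TCP mm [-79.2   0.6  69.8] [-8.999e+01  2.000e-02 -1.607e+01] [0.32 0.3  0.51] 7.8333fit.py:11: RuntimeWarning: Mean of empty slice.
  r=least_squares(f,P.mean(0)-[0,0,.006],loss='soft_l1',f_scale=0.001)
  ret = um.true_divide(
```

View pics/wrist_a.png

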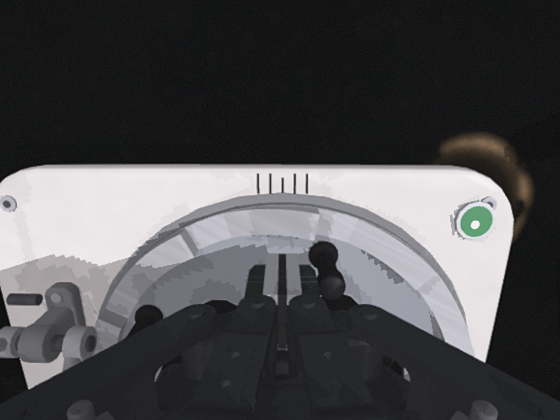

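Request:
step_arm([
  [0,0.01,0.02,0,0,0],
  [0,0.01,0.05,0,0,0],
  [0,0.01,0.072,0,0,0],
  [0,0.01,0.072,0,0,0],
  [0,0.01,0.072,0,0,0],
])

```text
clock: 8.25
ee_pos: [0.4718, 0.0675, 0.0691]
orientation: [-90.0, 0.0, -16.0]
contact_force: [-0.6, 0.4, 0.2]
finger_gap: -0.0
```

Request:
step_arm([
  [0,0,-0.2,0,0,0],
  [0,0,-0.4,0,0,0],
  [0,-0.4,-0.4,0,0,0],
  [0,-0.9,-0.4,0,0,0],
  [-0.2,-0.96,-0.7,0,0,0],
  [-0.4,-0.96,-0.9,0,0,0],
  [-0.4,-0.96,-0.9,0,0,0],
  [-0.4,-0.96,-0.9,0,0,0],
])

```text
clock: 8.92
ee_pos: [0.4204, 0.0068, 0.1461]
orientation: [-90.0, -0.0, -16.1]
contact_force: [0.9, 0.7, -1.0]
finger_gap: 0.0001
```

```bash
python3 car.py b 2>&1 | grep -v arn; python3 go.py
```

```text
r=least_squares(f,P.mean(0)-[0,0,.006],loss='soft_l1',f_scale=0.001)
  ret = um.true_divide(
wrist [422. 271.] 313 [-79.6  24.   60.2] ang 163.2 offset from -1 notch rad 0.021
wrist [486. 361.] 65 [-3.9 83.  55.1] ang 92.7 offset from -1 notch rad 0.047
ball 142 [ -62.5 -133.2   90.7] 0.0005239379588586448
top [249. 214.] 10 [-0.  79.9 60.9] ang 90.0 offset from -1 notch rad 0.001
top [302. 250.] 9 [-47.3 -65.5  60.6] ang -125.8 offset from -1 notch rad 0.003
top [263. 251.] 11 [-75.4  23.   60.5] ang 163.1 offset from -1 notch rad 0.018
ball Initial guess is outside of provided bounds
scene [317. 233.] 32 [ 46.6 -70.   58.8] ang -56.3 offset from -1 notch rad -0.041
scene [238. 242.] 34 [-80.1  22.6  58.3] ang 164.3 offset from -1 notch rad 0.04
scene [283. 254.] 40 [-50.5 -70.1  58.6] ang -125.8 offset from -1 notch rad 0.004
ball 62 [ -62.7 -133.9   91.9] 0.0007240596776082813
S-frame TCP mm [-110.4  -65.1  145.8] [-8.997e+01 -3.000e-02 -1.605e+01] [ 0.21 -0.1   0.34] 9.0667
```

View pics/wrist_b.png

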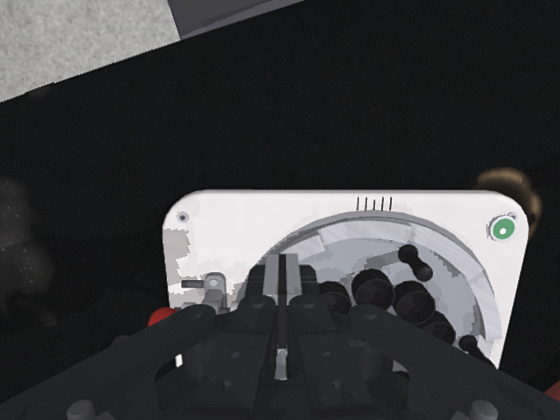

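```bash
python3 go.py "(-100,-134,105)" "(-45,-134,105)"
```

```text
S-frame TCP mm [-110.4  -65.1  145.8] [-8.997e+01 -3.000e-02 -1.605e+01] [ 0.21 -0.1   0.34] 9.0667
(-100,-134,105) [ 0.131  0.51  -0.861]
(-45,-134,105) [0.687 0.    0.001]
```

Request:
step_arm([
  [0,0,-0.45,0,0,0],
  [0.05,0.2,-0.86,0,0,0],
  [0.13,0.5,-0.86,0,0,0],
  [0.13,0.51,-0.86,0,0,0],
  [0.13,0.51,-0.86,0,0,0],
])

```text
clock: 9.48
ee_pos: [0.4119, -0.0617, 0.104]
orientation: [-90.0, 0.2, -16.1]
contact_force: [-1.5, 0.1, 0.4]
finger_gap: -0.0
```

```bash
python3 go.py "(-45,-134,105)"; python3 car.py c 2>&1 | grep -v arn
```

```text
S-frame TCP mm [-101.3 -134.1  104. ] [-89.96   0.22 -16.08] [-1.52  0.12  0.43] 9.4833
(-45,-134,105) [ 0.704 -0.015  0.003]
  r=least_squares(f,P.mean(0)-[0,0,.006],loss='soft_l1',f_scale=0.001)
  ret = um.true_divide(
ball 239 [ -62.8 -133.9   90.4] 0.0006060983302334321
top [249. 214.] 9 [-0.1 79.9 61.6] ang 90.1 offset from -1 notch rad 0.001
top [302. 250.] 9 [-47.3 -65.6  61.1] ang -125.8 offset from -1 notch rad 0.003
top [263. 251.] 11 [-75.4  22.9  60.9] ang 163.1 offset from -1 notch rad 0.019
ball Initial guess is outside of provided bounds
scene [249. 216.] 30 [-1.4 79.4 58.7] ang 91.0 offset from -1 notch rad 0.018
scene [318. 231.] 7 [ 49.  -69.4  62. ] ang -54.7 offset from -1 notch rad -0.013
scene [238. 242.] 35 [-80.2  22.6  58.1] ang 164.3 offset from -1 notch rad 0.039
ball 42 [ -62.3 -133.9   91.8] 0.0008471914323694573
```

View pics/scene_c.png

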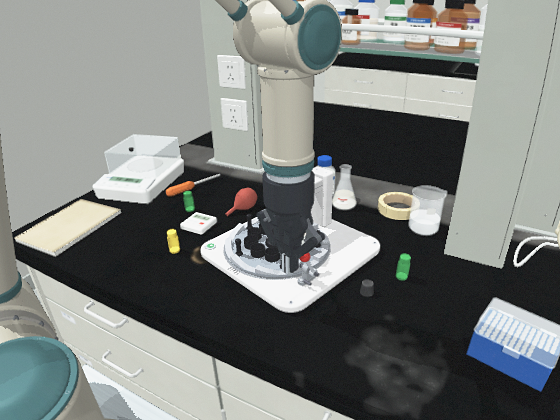

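Average offset is about 0.01 rad, so push the ball back.

Request:
step_arm([
  [0.1,0,0,0,0,0],
  [0.2,0,0,0,0,0],
  [0.28,0,0,0,0,0],
  [0.36,0,0,0,0,0],
  [0.44,0,0,0,0,0],
  [0.52,0,0,0,0,0],
  [0.6,0,0,0,0,0],
  [0.68,0,0,0,0,0],
  [0.68,0,0,0,0,0],
  [0.68,0,0,0,0,0],
])

```text
clock: 10.47
ee_pos: [0.4649, -0.0773, 0.105]
orientation: [-90.0, -0.0, -16.1]
contact_force: [0.0, -0.2, 0.2]
finger_gap: -0.0001
```

Request:
step_arm([
  [-0.2,0,0,0,0,0],
  [-0.5,0,0,0,0,0],
  [-0.6,-0.3,0,0,0,0],
  [-0.6,-0.8,0,0,0,0],
  [-0.6,-1.0,0,0,0,0],
  [-0.6,-1.0,0,0,0,0],
])

```text
clock: 10.97
ee_pos: [0.4205, -0.0645, 0.1889]
orientation: [-90.0, -0.5, -16.0]
contact_force: [0.9, -0.1, -0.1]
finger_gap: -0.0001
```

Request:
step_arm([
  [0.5,-0.3,0.4,0,0,0],
  [0.8,-0.6,0.8,0,0,0],
  [0.8,-1.0,0.8,0,0,0],
  [0.8,-1.0,0.8,0,0,0],
])

```text
clock: 11.3
ee_pos: [0.5029, -0.019, 0.2697]
orientation: [-89.9, -0.6, -15.9]
contact_force: [1.3, 0.1, 2.1]
finger_gap: 0.0001
```

```bash
python3 go.py; python3 car.py d 2>&1 | grep -v arn
```

```text
S-frame TCP mm [-25.5 -68.  269.7] [-89.86  -0.61 -15.93] [1.35 0.1  2.06] 11.3
  r=least_squares(f,P.mean(0)-[0,0,.006],loss='soft_l1',f_scale=0.001)
  ret = um.true_divide(
wrist [384. 122.] 137 [-77.6  24.5  60.4] ang 162.5 offset from -1 notch rad 0.008
wrist [283. 154.] 125 [-48.5 -67.1  60.4] ang -125.8 offset from -1 notch rad 0.003
wrist [434. 204.] 132 [ 0.3 80.9 60.4] ang 89.8 offset from -1 notch rad -0.003
wrist [282. 248.] 95 [ 46.7 -67.   59.7] ang -55.1 offset from -1 notch rad -0.02
ball 266 [ -17.2 -133.8   90.7] 0.0005364980310740226
top [249. 214.] 7 [-0.1 79.8 60.8] ang 90.1 offset from -1 notch rad 0.001
top [263. 252.] 9 [-77.7  22.3  60.8] ang 164.0 offset from -1 notch rad 0.035
ball Initial guess is outside of provided bounds
scene [249. 217.] 32 [-1.7 79.6 58.3] ang 91.2 offset from -1 notch rad 0.021
scene [317. 233.] 32 [ 46.6 -70.   58.8] ang -56.4 offset from -1 notch rad -0.041
scene [238. 242.] 33 [-80.6  21.8  58.8] ang 164.8 offset from -1 notch rad 0.05
scene [283. 254.] 42 [-50.7 -69.9  58.8] ang -125.9 offset from -1 notch rad 0.001
ball 31 [ -17.7 -133.6   92.3] 0.0009298281766613309
```

View pics/wrist_d.png

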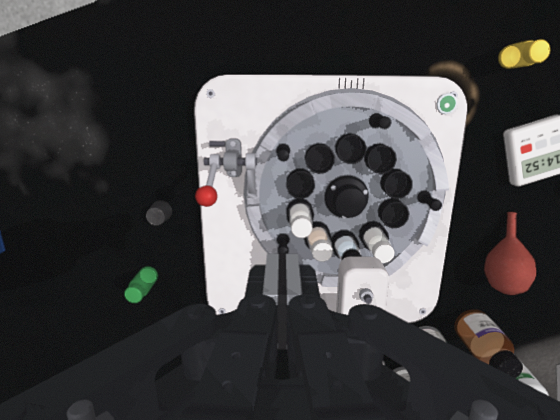

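```bash
python3 -c "
from h import *
print(manip.sign_off())"
```

```text
the job is handed in; nothing more can be done
None
```

The black-capped vial should be back under the needle: the carousel is one notch back with the pawl home. I handed the job in at about 11.5 s of the 56 s limit.

**What I did:** With the gripper shut, I pushed the red ball to the front until the pawl stayed thrown over. I then pushed peg_0 to turn the carousel back, and pushed the ball back so the pawl dropped home. Finally I lifted the arm clear.

**Last checks:**
- **Pawl thrown:** the ball was measured at (-63, -134, 90) mm, which matches the thrown-over position.
- **Pawl home:** in the wrist picture the ball sat at (-17, -134, 91) mm. That is within 0.3 mm in x of where it was at the start.
- **Carousel:** four pegs in the last wrist picture put it within 0.02 rad of one notch back, about -0.63 rad on average. Single pegs in the blurrier top and scene pictures disagreed with that by up to 0.05 rad.
- **Vials:** the white-capped ones looked upright in their cups. The needle arm partly hid the black-capped vial, so I judged its place from the carousel angle and did not measure its distance to the needle.
- **Bystanders:** the timer, bulb and stopper looked unmoved in the pictures, but I did not measure them again. I planned the path clear of them.
- **Forces:** the readings between moves stayed at about 2 N or less, which is close to sensor noise.

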